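# Keying check on the field radio station

## Robot

A 7-joint arm with a two-finger parallel gripper is mounted at the origin on a cart in front of the work surface, level with it; the furniture and walls round the work are solid. World frame = base frame: x ahead of the robot, y to its left, z up, the work surface at z = 0. Lengths are in m, angles in rad, forces in N, time in s.
With the tool pointing down it reaches from about 0.4 to 0.85 m from the base axis. Payload 10.4 kg.
Tool frame: the origin (TCP) lies on the mounting face of the last link; the fingertips stand 173 mm ahead of it and the grasp point (between the pads) lies 155 mm ahead of it (manip.tip_extent is the distance from the TCP to the fingertips, in m); z points along the fingers, y is the line along which they close (so a half turn about z gives the same grasp; the last joint's range is limited). The gripper opens to 85 mm and grips with 20 to 120 N. Pads are 22 mm wide; open, the fingers measure 114 mm over their backs; the gripper's body (76 mm by 85 mm) begins 54 mm behind the grasp point. The pads swing forward as they close: fully open they stand 13 mm farther back than shut.
Start: joints at [1.141, 0.332, -0.065, 1.46, 0.022, 1.35, -0.088], TCP at [0.247, -0.574, 0.405] pointing down, gripper open.
Joint ranges: [-2.6, 2.6], [-0.5, 2.12], [-1.47, 1.34], [0.16, 2.42], [-1.27, 4.41], [0.06, 2.06], [-2.6, 2.6]. Speed limits (rad/s): [2.22, 2.22, 2.79, 2.79, 3.14, 3.14, 3.14].

## Interface

Orientations are given as a unit quaternion [x, y, z, w].
In Python, from workcell import manip gives the robot as it stands.
- The arm moves only by the tool move_arm, never from a script. Its argument "plan" is one flat list of numbers, 7 for each row, row after row: the turn, a rotation vector about the tool's x, y, z in rad, then the shift along the tool's x, y, z in m, then the finger opening in m, from 0 to 0.0854. In form: [ax, ay, az, dx, dy, dz, gripper, ax, ay, az, dx, dy, dz, gripper, ...]. A call has 1 to 12 rows; each row is the pose to reach, as a shift and turn from the pose commanded when the call began, along the tool's axes at that moment; what a row does not reach only later rows make up. A row lasts 1/8 s, in which the tool goes at most 62.5 mm and 10.7 degrees, less where a joint would pass 70% of its speed; a pose out of reach is approached as far as the arm can. A call with a gripper value outside its range is refused whole. The fingers move at their own pace and stop on an object; "squeeze" is the grip in N (left out, the last holds). Time passes only in rows, so rows that repeat a pose let the fingers close. It gives the time, the measured TCP pose, the force, the opening and the grip force at its end, in the units of the state.
- manip.get_obs(): the state, without advancing time (a new reading comes with each control period).
- manip.camera(name): name is "scene" or "top" or "wrist"; returns a dict with "color" (480x640x3 uint8, red, green, blue), "fx", "fy", "cx", "cy" (pixels), "cam_to_world" (4x4, takes a point from camera to world coordinates); the wrist camera has in their place "mount" (4x4, takes a point from camera to tool coordinates, whose origin is the TCP and whose axes are the flange's). Camera axes: x right, y down, z forward; pixel columns grow to the right and rows downward; lengths in m; the calibration is good to about 2 mm. A picture is of the moment at which its call begins: read the wrist's pose just before it. There is no depth.
- manip.hand_in(): hands the job in; it is judged then, once.
Trained networks look in a picture, given as the dict that the camera call returned (one of the last four; its "shot" number tells which), for a name from the list of things; names that differ only in an ending like _2 or _b are one class to them, and where a whole thing is asked for, a point or a joint stands for the part that bears it (a point fixed in the world has none). Each returns a list of dicts, best first, with "conf" (0 to 1); they miss things now and then, are a little off and sometimes report something else, mostly with a low value. They report only what shows in the picture. A call takes as long as a camera call.
- manip.look_for(picture, label): "position" ([x, y, z] in m, in the coordinates of the camera as it stood for that picture, good to about 4 mm: the middle of the surface that is visible of it).
- manip.silhouettes(picture, label): "pixels" (480x640 bool, what is visible of it).
- manip.tip_of(picture, label): "position" ([x, y, z] in m, in the coordinates of the camera as it stood for that picture, good to about 4 mm: a listed point, or the origin of a listed thing).
The state is a dict: "clock": time; "joint_pos": joint angles; "joint_velocities": joint speeds; "tau": joint torques, N m; "position": TCP position; "ee_rot": TCP orientation; "ft_force": force on the tool from outside, world axes, zero at the start; "torque": the same for the moment, N m; "grip_width": opening from 0.0 (shut) to 1.0 (fully open); "grasp_force": force on a finger pad.
Only numpy, scipy, OpenCV 4.12 (cv2) and the standard library are available. Lean on these libraries where they do the work, as an engineer would, in place of code of your own. Each camera call takes 0.05 s, during which the arm holds its last target. There are 200 camera calls.

## Task

Do the keying check on this radio station with fingertips only, touching each control lightly: push the lever of the small switch box across to its other side (send), next tap the round black knob of the Morse key that stands out in front (not the spare key in the back corner) down until it stops, next press down the round black talk button on the handset where it lies, and last push the lever back across to the side where it first stood (receive). Let the key and the button come back up after each touch, and work them only while the lever stands at send. Nothing is to be lifted or pushed out of its place, neither the key and the handset, which stand loose, nor the small things around them.

Things in the scene. Friction and masses are not known exactly. Their poses are not given: they have to be found in the camera images.
- switch_box: Send/receive changeover switch: olive box 60 (x) x 86 (y) x 41 mm high, screwed down to the table. Origin: centre of its underside; z up; two brass terminals and a short cable stub stick out of its +x face, to 47 mm from the middle. A black bat lever rises out of a round rubber boot (up to 56 mm high) in the middle of the top.
- changeover (a joint): Angle of that lever in rad. It swings 0.8 rad about an axis along the box's x, 34 mm above the underside in the box's middle: at 0 (receive, the start) it leans 0.4 rad towards the box's +y end, at 0.8 (send) 0.4 rad towards the -y end. Over-centre spring: about 1.5 N at the tip moves it, past the middle (0.4) it snaps over by itself and stays.
- lever_tip (a point): Point near the round tip of the lever, 64 mm from its axis (the tip ends at 66 mm). About 93 mm above the table and 25 mm off the box's middle at either end of its swing. The thick end of the lever is 17 mm in diameter, over its last 20 mm; below that it tapers to 7 mm.
- morse_key: Morse key standing loose in the open front part of the table, 0.34 kg (a spare key like it stands in the far right corner beside the radio and is not part of the work): black base plate 130 (x) x 75 (y) x 9 mm, brass lever along x and a black round knob 37 mm in diameter at the -x end. Origin: centre of the underside; z up.
- key_knob (a point): Middle of the flat top of the key's knob, 48 mm above the table and 47 mm from the key's origin towards -x.
- morse_key_lever (a joint): Tilt of the key's lever in rad: 0 up (it springs back), 0.0175 fully down, which is 1 mm at the knob and takes about 2 N; at the stop the key is rigid.
- handset: Ivory handset lying loose on the table, 0.38 kg, 210 mm long along its y, about 50 mm across, with a round earpiece at the +y end. Origin: under its middle, on the table; z up. The whole work lies ahead to the right; close at the left of the robot's base (from x 0.02, y 0.19 m on) a chair back rises 155 mm above the table top, so the arm should not swing to the left.
- talk_top (a point): Middle of the top of the handset's round black talk button, 33 mm in diameter, 64 mm above the table; 6 mm along x and 3 mm along y from the handset's origin. It is pressed straight down; the handset is narrow, so a press off the middle rocks it.
- handset_talk (a joint): Depth of the talk button in m: 0 up (it springs back), 0.003 fully in; 0.8 N starts it, about 5 N presses it home.
- jack_plug: Brass jack plug lying loose, 67 mm long (its y), 15 mm thick. A bystander; origin under its middle.
- crystal_b: Black plug-in crystal, 33x29x12 mm, with two pins, loose. A bystander; origin under its middle.
- fuse_carton: Small carton lying, 29x50x18 mm, loose. A bystander; origin under its middle.
- spare_knob: Black spare control knob, 33 mm in diameter, 24 mm high, loose. A bystander (it is on no mechanism); origin under its middle.
- egg_insulator: White porcelain insulator, 32 mm in diameter, 41 mm high, standing loose. A bystander; origin under its middle.
- stamp: Wooden date stamp, foot 22x50 mm, 55 mm high with its round grip, standing loose. A bystander; origin under its middle.
- crystal_c: A second black plug-in crystal, 33x29x12 mm, loose. A bystander; origin under its middle.

How it is judged:
By the outcome, as a careful person would: the job done as asked, in the order asked, and still so for the second after the job is handed in, with the robot touching nothing.
It also fails if it takes over 66 s, if anything falls off the work surface, if the arm or the gripper's body presses on something with over 40 N, if the wrist force passes 120 N, or if a joint passes its speed limit or range.

## Working session

There is one attempt and no reset: what is moved stays moved. The work goes in short steps, Python scripts to look and compute and a tool call to move; the robot and the scene stay as the last step left them, time stands still between calls to the robot, and variables do not carry over. Pictures are saved under pics/ and viewed, at most 10 in all, crops included, and the job is handed in when it is done.

Besides the shell and the picture viewer there is one more tool, called after ">>>" as name(argument=value, ...), one argument or row to a line, values as JSON. move_arm: Moves the arm, as the interface text tells. Its arguments: {"type":"object","properties":{"plan":{"type":"array","items":{"type":"number"}},"squeeze":{"type":"number"}},"required":["plan"]}

```bash
ls; mkdir -p pics
cat > h.py <<'E'
import numpy as np,cv2
from workcell import manip
from scipy.spatial.transform import Rotation as R
def shot(n):
    o=manip.get_obs();p=manip.camera(n)
    if 'cam_to_world' in p: T=np.array(p['cam_to_world'])
    else:
        W=np.eye(4);W[:3,:3]=R.from_quat(o['ee_rot']).as_matrix();W[:3,3]=o['position'];T=W@np.array(p['mount'])
    return p,T
def w(T,v): return (T@np.append(v,1))[:3]
def find(p,T,l,f='tip_of'):
    return [(np.round(w(T,d['position']),4).tolist(),round(d['conf'],2)) for d in getattr(manip,f)(p,l)[:3]]
def save(p,n): cv2.imwrite('pics/'+n,p['color'][:,:,::-1])
E
python3 - <<'E'
from h import *
o=manip.get_obs();print(o)
for n in('scene','top'):
    p,T=shot(n);save(p,n+'.png');print(n,np.round(T,3).tolist(),p['fx'])
    for l in ('lever_tip','key_knob','talk_top','switch_box','morse_key','handset','jack_plug','crystal_b','fuse_carton','spare_knob','egg_insulator','stamp'): print(l,find(p,T,l))
E
```

```text
pics
{'clock': 0.0, 'joint_pos': array([ 1.14141607,  0.332856  , -0.06468978,  1.46095538,  0.02161093,
        1.34991737, -0.08846296]), 'joint_velocities': array([-0.00012822,  0.00155759, -0.00119204, -0.00078287,  0.00027137,
       -0.00042477,  0.00044495]), 'tau': array([-6.98649706e-05, -6.25434923e+01,  4.93591034e-02, -3.91613531e+01,
        1.62892789e-02,  9.83509206e-03, -4.45183969e-05]), 'position': array([ 0.24722772, -0.57387372,  0.40391894]), 'ee_rot': array([ 9.79382021e-01,  2.02015690e-01, -1.85658293e-04, -6.95797141e-04]), 'ft_force': array([ 0.44954649,  0.33231373, -0.08860396]), 'torque': array([-0.01487487, -0.02649376,  0.00208613]), 'grasp_force': 0.0, 'grip_width': 1.0007028807341791}
scene [[-0.856, -0.236, 0.459, -0.164], [-0.516, 0.387, -0.764, 1.09], [0.003, -0.891, -0.453, 0.775], [0.0, 0.0, 0.0, 1.0]] 595.6681993771234
lever_tip [([0.5776, -0.3418, 0.0991], 0.45)]
key_knob [([0.4058, -0.3324, 0.049], 0.65), ([0.6741, -0.2748, 0.003], 0.48)]
talk_top [([0.3514, -0.2667, 0.0697], 0.63)]
switch_box [([0.5964, -0.3593, 0.007], 0.78)]
morse_key [([0
[... 440 characters left out ...]
6, 0.085, 0.441], [-1.0, 0.005, 0.009, -0.087], [-0.01, -0.085, -0.996, 1.104], [0.0, 0.0, 0.0, 1.0]] 484.48964405425056
lever_tip [([0.5769, -0.3443, 0.0896], 0.48)]
key_knob [([0.4089, -0.331, 0.0484], 0.55)]
talk_top [([0.3514, -0.2674, 0.0634], 0.47)]
switch_box [([0.5969, -0.36, 0.0027], 0.85)]
morse_key [([0.4497, -0.3222, 0.0001], 0.61)]
handset [([0.3464, -0.27, 0.0009], 0.94)]
jack_plug [([0.5625, -0.2115, 0.0004], 0.49)]
crystal_b [([0.6438, 0.0043, -0.0035], 0.64), ([0.6777, -0.278, 0.0004], 0.62)]
fuse_carton [([0.6893, -0.3744, -0.0035], 0.58)]
spare_knob [([0.5012, -0.1655, 0.0009], 0.62)]
egg_insulator [([0.6496, -0.1943, 0.0001], 0.65)]
stamp [([0.6323, 0.2361, 0.003], 0.61)]
```

View pics/scene.png

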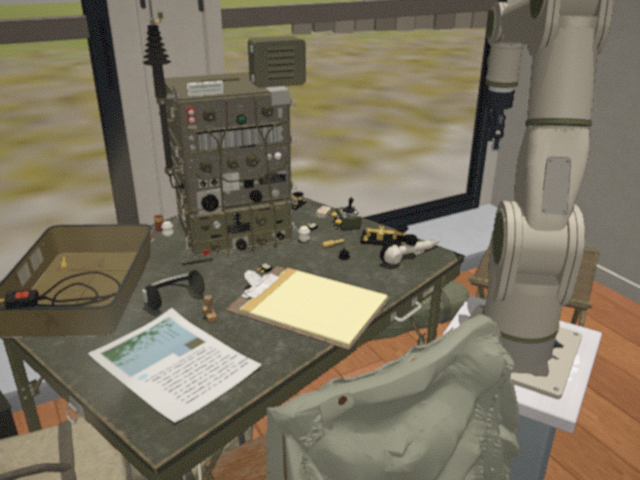

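View pics/top.png

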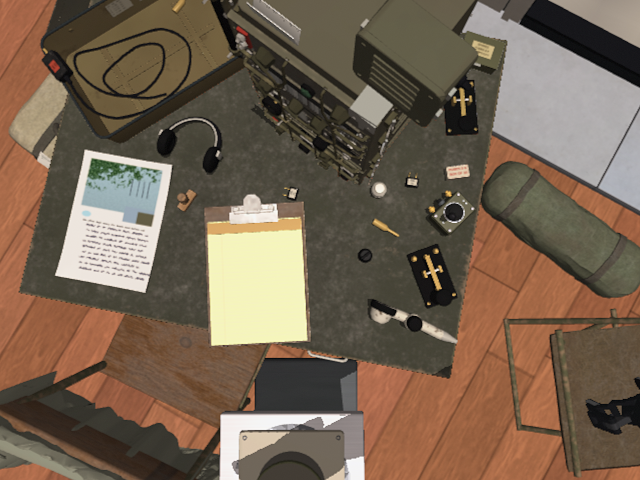

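The arm stands clear of the table. In the top view the switch box is at about (452,212), the front key at (432,275) with its knob at (443,298), and the handset's button at (414,323). The networks agree with this, and the spare key at (462,105) is well away. I'll go above for a close look.

>>> move_arm(
  plan=[0,0,0,0.05,-0.015,0,0,0,0,0,0.1,-0.03,0,0,0,0,0,0.15,-0.045,0,0,0,0,0,0.2,-0.06,0,0,0,0,0,0.25,-0.077,0,0,0,0,0,0.25,-0.077,0,0,0,0,0,0.25,-0.077,0,0],
)

```text
clock: 2.17
position: [0.4462, -0.4047, 0.4047]
ee_rot: [0.979, 0.202, -0.0, 0.0]
ft_force: [-0.7, -0.9, -0.4]
grip_width: 0.0
grasp_force: 0.0
```

Run:
```python
from h import *
o=manip.get_obs();print(o['clock'],o['position'],o['ee_rot'],o['grip_width'],o['joint_pos'])
p,T=shot('wrist');save(p,'w1.png');print(np.round(T,3).tolist(),p['fx'])
for l in ('lever_tip','key_knob','talk_top','switch_box','morse_key','handset'): print(l,find(p,T,l))
```

```text
2.175 [ 0.4461812  -0.40466673  0.40469016] [ 9.79384355e-01  2.02005462e-01 -2.22945769e-04  1.68227422e-04] 6.585105667759577e-05 [ 0.82839914  0.29121151 -0.20671533  1.51671169  0.06114244  1.34000245
 -0.54783569]
[[0.396, -0.876, -0.275, 0.516], [-0.918, -0.378, -0.118, -0.375], [-0.0, 0.299, -0.954, 0.373], [0.0, 0.0, 0.0, 1.0]] 403.4907882510206
lever_tip []
key_knob [([0.4074, -0.3368, 0.0461], 0.77)]
talk_top [([0.3515, -0.272, 0.06], 0.63)]
switch_box [([0.5933, -0.364, -0.0028], 0.57)]
morse_key [([0.4521, -0.3157, 0.0016], 0.9)]
handset [([0.3451, -0.2696, -0.0019], 0.57)]
```

View pics/w1.png

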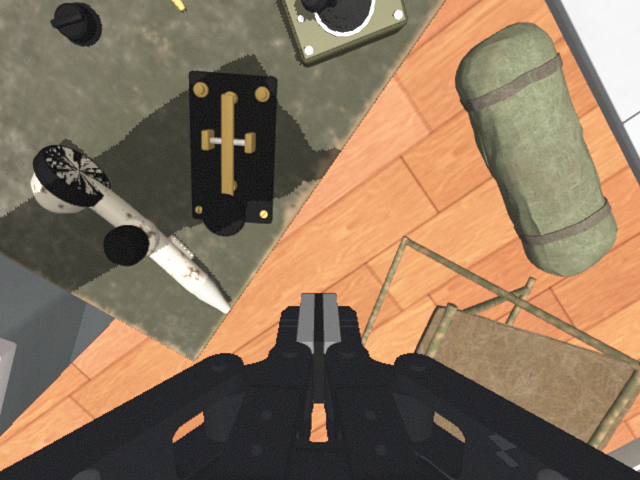

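The wrist view shows the key with its knob at (224,212), the talk button at (126,245) and the box cut off at the top edge at (340,10). The lever leans left there. I'll move closer to the box for a full view.

>>> move_arm(
  plan=[0,0,0,0.05,-0.005,0,0,0,0,0,0.1,-0.01,0,0,0,0,0,0.1,-0.01,0,0,0,0,0,0.1,-0.01,0,0],
)

```text
clock: 3.02
position: [0.534, -0.3561, 0.4045]
ee_rot: [0.979, 0.202, -0.0, 0.0]
ft_force: [0.7, 0.3, -0.1]
grip_width: 0.001
grasp_force: 0.0
```

Run:
```python
from h import *
o=manip.get_obs();print(o['clock'],o['position'],o['ee_rot'])
p,T=shot('wrist');save(p,'w2.png')
for l in ('lever_tip','key_knob','talk_top','switch_box','crystal_b','morse_key','fuse_carton'): print(l,find(p,T,l))
# outline overlay of the box top for yaw candidates
K=lambda q:(lambda c:(p['fx']*c[0]/c[2]+p['cx'],p['fy']*c[1]/c[2]+p['cy']))(np.linalg.inv(T)@np.append(q,1))
m=[d for d in manip.silhouettes(p,'switch_box')]
if m:
    c,_=cv2.findContours(m[0]['pixels'].astype('uint8'),0,2);c=max(c,key=cv2.contourArea);print(m[0]['conf'],cv2.minAreaRect(c))
for q in ([.595,-.361,.041],[.577,-.343,.093]):print(K(q))
```

```text
3.025 [ 0.53396597 -0.35612628  0.40452826] [ 9.79432610e-01  2.01771261e-01 -3.29336370e-04  1.13371945e-04]
lever_tip [([0.5736, -0.3443, 0.0963], 0.66)]
key_knob [([0.4069, -0.3347, 0.0487], 0.85), ([0.6936, -0.3839, -0.0005], 0.35)]
talk_top [([0.3489, -0.2709, 0.0594], 0.57)]
switch_box [([0.5903, -0.3618, -0.0027], 0.96), ([0.4994, -0.1673, 0.0017], 0.71)]
crystal_b [([0.6727, -0.2777, -0.0031], 0.68)]
morse_key [([0.4523, -0.3176, 0.0014], 0.94)]
fuse_carton [([0.6906, -0.3853, -0.0044], 0.71)]
0.88 ((350.1402893066406, 130.59275817871094), (94.71232604980469, 107.89671325683594), 70.34617614746094)
(np.float64(353.7661551826303), np.float64(138.64281865584175))
(np.float64(325.2245349861761), np.float64(157.77162752519124))
```

View pics/w2.png

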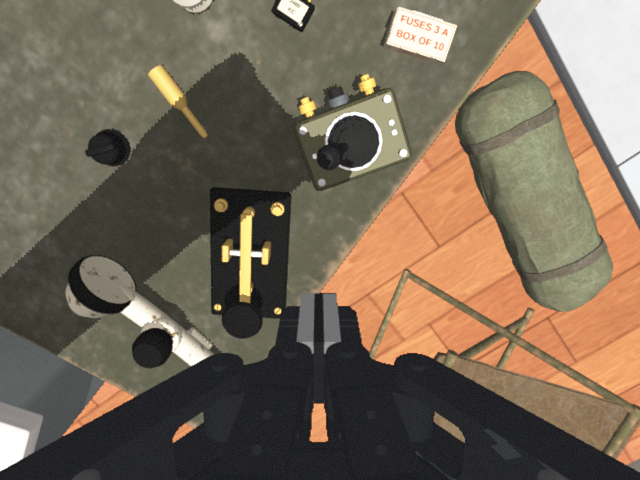

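The close view shows the box corners at (300,130), (318,188), (409,152) and (391,92), with the terminals on its upper side. The lever tip at (328,157) matches the estimate. So box ≈ (0.595,-0.361), and send lies along (0.71,-0.70). I'll turn the shut fingers square to that and descend beside the lever.

>>> move_arm(
  plan=[0,0,-0.13,0.01,-0.01,0,0,0,0,-0.26,0.02,-0.02,0,0,0,0,-0.384,0.0316,-0.0267,0,0,0,0,-0.384,0.0316,-0.0267,0.04,0,0,0,-0.384,0.0316,-0.0267,0.08,0,0,0,-0.384,0.0316,-0.0267,0.12,0,0,0,-0.384,0.0316,-0.0267,0.14,0,0,0,-0.384,0.0316,-0.0267,0.1565,0,0,0,-0.384,0.0316,-0.0267,0.1565,0,0,0,-0.384,0.0316,-0.0267,0.1565,0],
)

```text
clock: 4.72
position: [0.5533, -0.3188, 0.2496]
ee_rot: [0.923, 0.385, 0.001, 0.001]
ft_force: [0.8, -0.2, 0.5]
grip_width: -0.001
grasp_force: 0.0
```

Run:
```python
from h import *
o=manip.get_obs();print(o['clock'],o['position'],o['ee_rot'],o['ft_force'],R.from_quat(o['ee_rot']).as_matrix().round(3).tolist())
p,T=shot('wrist');save(p,'w3.png')
for l in ('lever_tip','switch_box','key_knob','talk_top'): print(l,find(p,T,l))
```

```text
4.725 [ 0.55326372 -0.31880174  0.24959109] [9.22854955e-01 3.85146363e-01 6.23551788e-04 7.88712004e-04] [ 0.78606885 -0.15129034  0.52393033] [[0.703, 0.711, 0.002], [0.711, -0.703, -0.001], [0.001, 0.002, -1.0]]
lever_tip [([0.5731, -0.3446, 0.0923], 0.87), ([0.4511, -0.3185, 0.0036], 0.69)]
switch_box [([0.5957, -0.3632, -0.0027], 0.86)]
key_knob []
talk_top []
```

View pics/w3.png

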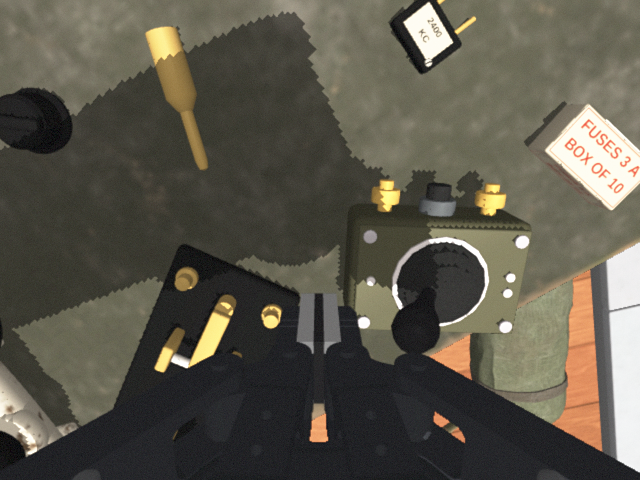

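The fingers stand square to the box. The lever tip at (415,330) is about 32 mm along tool y and -4 mm along tool x. I'll push it over and back off.

>>> move_arm(
  plan=[0,0,0,-0.003,0.01,0,0,0,0,0,-0.003,0.018,0,0,0,0,0,-0.003,0.026,0,0,0,0,0,-0.003,0.034,0,0,0,0,0,-0.003,0.042,0,0,0,0,0,-0.003,0.049,0,0,0,0,0,-0.003,0.054,0,0,0,0,0,-0.003,0.054,0,0],
)

```text
clock: 5.98
position: [0.5892, -0.3589, 0.2481]
ee_rot: [0.923, 0.385, 0.0, 0.0]
ft_force: [-0.2, 0.1, 0.1]
grip_width: 0.0
grasp_force: 0.0
```

Run:
```python
from h import *
o=manip.get_obs();print(o['clock'],o['position'],o['ft_force'])
p,T=shot('wrist');save(p,'w4.png')
for l in ('lever_tip','switch_box'): print(l,find(p,T,l))
p,T=shot('top')
for l in ('lever_tip','switch_box','talk_top','key_knob'): print(l,find(p,T,l))
```

```text
5.975 [ 0.58920193 -0.35890586  0.24809395] [-0.15477586  0.05303692  0.10792829]
lever_tip [([0.4518, -0.3177, -0.0002], 0.28)]
switch_box [([0.5941, -0.3634, -0.0046], 0.89)]
lever_tip []
switch_box [([0.5945, -0.3594, -0.0016], 0.69)]
talk_top [([0.3522, -0.2659, 0.0653], 0.75)]
key_knob [([0.4091, -0.3335, 0.0473], 0.94)]
```

View pics/w4.png

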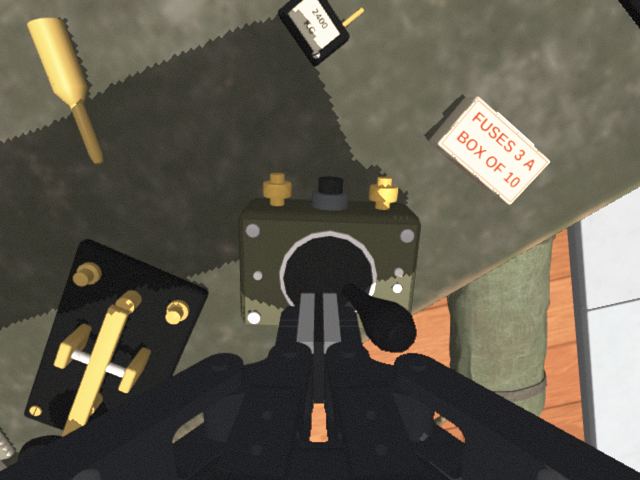

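The lever now lies at the far side, tip at (390,325), with no contact force. Next I'll rise and go over the key's knob.

>>> move_arm(
  plan=[0,0,0,0,-0.005,-0.03,0,0,0,0,-0.005,-0.015,-0.06,0,0,0,0,-0.035,-0.047,-0.06,0,0,0,0,-0.065,-0.088,-0.06,0,0,0,0,-0.095,-0.128,-0.06,0,0,0,0,-0.109,-0.147,-0.05,0,0,0,0,-0.109,-0.147,-0.02,0,0,0,0,-0.109,-0.147,-0.005,0,0,0,0,-0.109,-0.147,-0.005,0,0,0,0,-0.109,-0.147,-0.005,0],
)

```text
clock: 7.62
position: [0.4085, -0.3329, 0.254]
ee_rot: [0.923, 0.385, 0.0, 0.0]
ft_force: [0.1, 0.3, 0.2]
grip_width: -0.003
grasp_force: 0.0
```

Run:
```python
from h import *
o=manip.get_obs();print(o['clock'],o['position'],o['ft_force'])
p,T=shot('wrist');save(p,'w5.png')
for l in ('lever_tip','morse_key','key_knob','talk_top','handset'): print(l,find(p,T,l))
p,T=shot('scene')
for l in ('lever_tip','key_knob','talk_top'): print(l,find(p,T,l))
```

```text
7.625 [ 0.40851357 -0.33292084  0.25399342] [0.08100281 0.34366752 0.24887049]
lever_tip []
morse_key [([0.4543, -0.3179, 0.0027], 0.84)]
key_knob [([0.4066, -0.3355, 0.0449], 0.93)]
talk_top [([0.352, -0.2688, 0.0608], 0.9)]
handset [([0.3466, -0.2694, -0.0007], 0.89)]
lever_tip [([0.6118, -0.3792, 0.1012], 0.63), ([0.6487, 0.0089, 0.0051], 0.38)]
key_knob [([0.405, -0.3319, 0.049], 0.54)]
talk_top [([0.3516, -0.2641, 0.0666], 0.5)]
```

View pics/w5.png

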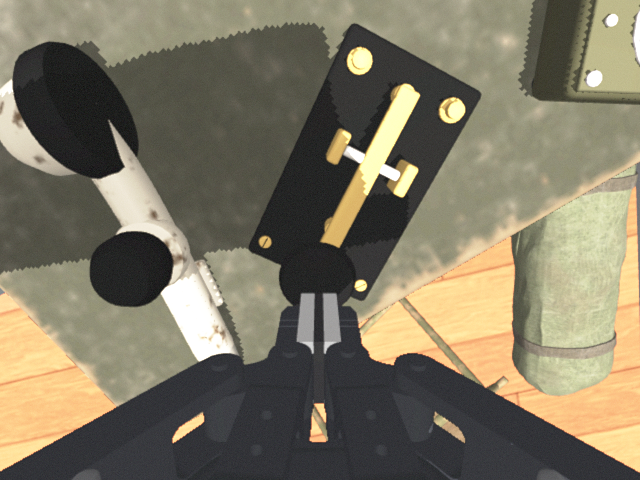

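The lever is confirmed at send and the knob sits right under the fingertips at (318,275). I'll descend gently.

>>> move_arm(
  plan=[0,0,0,-0.0015,0,0.012,0,0,0,0,-0.0015,0,0.022,0,0,0,0,-0.0015,0,0.028,0,0,0,0,-0.0015,0,0.032,0,0,0,0,-0.0015,0,0.032,0],
)

```text
clock: 8.75
position: [0.4069, -0.3338, 0.2211]
ee_rot: [0.923, 0.385, -0.0, -0.0]
ft_force: [-0.8, 0.2, 1.7]
grip_width: 0.0
grasp_force: 0.7
```

>>> move_arm(
  plan=[0,0,0,0,0,0.001,0,0,0,0,0,0,0.0015,0,0,0,0,0,0,0.0015,0],
)

```text
clock: 9.12
position: [0.4069, -0.334, 0.2202]
ee_rot: [0.923, 0.385, 0.0, 0.0]
ft_force: [-2.6, -0.1, 5.0]
grip_width: 0.001
grasp_force: 2.8
```

Contact with 5 N, well past the 2 N to the stop. I'll lift and go over the talk button.

>>> move_arm(
  plan=[0,0,0,0,0,-0.01,0,0,0,0,0,0,-0.03,0,0,0,0,0,0,-0.06,0,0,0,0,0.004,-0.04,-0.06,0,0,0,0,0.008,-0.086,-0.06,0,0,0,0,0.008,-0.086,-0.042,0,0,0,0,0.008,-0.086,-0.038,0,0,0,0,0.008,-0.086,-0.038,0,0,0,0,0.008,-0.086,-0.038,0],
)

```text
clock: 10.25
position: [0.3518, -0.268, 0.2582]
ee_rot: [0.923, 0.385, 0.0, 0.0]
ft_force: [0.2, 0.8, -0.4]
grip_width: 0.008
grasp_force: 0.0
```

Run:
```python
from h import *
o=manip.get_obs();print(o['clock'],o['position'],o['ft_force'])
p,T=shot('wrist');save(p,'w6.png')
for l in ('morse_key','key_knob','talk_top','handset'): print(l,find(p,T,l))
m=manip.silhouettes(p,'talk_top')
C=np.linalg.inv(T)
for q in (o['position']-[0,0,.173],[.3515,-.268,.064],[.3515,-.263,.064]):
    c=C@np.append(q,1);print(p['fx']*c[0]/c[2]+p['cx'],p['fy']*c[1]/c[2]+p['cy'])
p,T=shot('top')
for l in ('lever_tip','key_knob','talk_top','morse_key','handset'): print(l,find(p,T,l))
```

```text
10.25 [ 0.35175495 -0.26803497  0.25817948] [ 0.18675806  0.77224187 -0.42375229]
morse_key [([0.4534, -0.3142, 0.0025], 0.61), ([0.3516, -0.2724, 0.0643], 0.54)]
key_knob [([0.4069, -0.3347, 0.0471], 0.89)]
talk_top [([0.3507, -0.2719, 0.062], 0.68)]
handset [([0.3453, -0.2675, -0.0017], 0.97)]
318.03637191935013 313.33737092993647
317.6166466915969 290.7135410957516
309.6033977403084 283.3013746165652
lever_tip [([0.6104, -0.3793, 0.0864], 0.38)]
key_knob [([0.4097, -0.3328, 0.0496], 0.6)]
talk_top [([0.3518, -0.2691, 0.0634], 0.43)]
morse_key [([0.4507, -0.3215, 0.0013], 0.69)]
handset [([0.343, -0.2703, 0.0003], 0.56)]
```

View pics/w6.png

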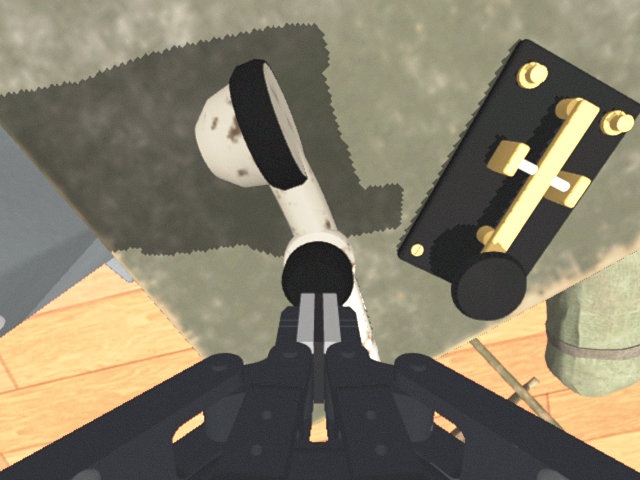

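The talk button is centred at column 318, in line with the fingertips, and at most a few mm further along tool x. I'll press it down stepwise.

>>> move_arm(
  plan=[0,0,0,0.002,0,0.01,0,0,0,0,0.002,0,0.017,0,0,0,0,0.002,0,0.0205,0,0,0,0,0.002,0,0.022,0,0,0,0,0.002,0,0.023,0,0,0,0,0.002,0,0.023,0],
)

```text
clock: 11.6
position: [0.3529, -0.2663, 0.235]
ee_rot: [0.923, 0.385, 0.0, 0.0]
ft_force: [0.6, 0.7, 1.8]
grip_width: 0.001
grasp_force: 1.0
```

>>> move_arm(
  plan=[0,0,0,0,0,0.0005,0,0,0,0,0,0,0.001,0,0,0,0,0,0,0.0015,0,0,0,0,0,0,0.0015,0],
)

```text
clock: 12.1
position: [0.3529, -0.2663, 0.2333]
ee_rot: [0.923, 0.385, 0.0, 0.0]
ft_force: [0.3, 1.6, 3.3]
grip_width: -0.0
grasp_force: 2.1
```

>>> move_arm(
  plan=[0,0,0,0,0,0.0005,0,0,0,0,0,0,0.001,0,0,0,0,0,0,0.001,0],
)

```text
clock: 12.48
position: [0.3532, -0.2665, 0.2328]
ee_rot: [0.923, 0.385, 0.0, 0.001]
ft_force: [1.4, 0.3, 8.6]
grip_width: 0.003
grasp_force: 4.1
```

8.6 N and rigid, so the button is home. I'll lift off and travel high to the far side of the lever.

>>> move_arm(
  plan=[0,0,0,0,0,-0.01,0,0,0,0,0,0,-0.04,0,0,0,0,0,0,-0.085,0,0,0,0,0.017,0.05,-0.085,0,0,0,0,0.034,0.1,-0.085,0,0,0,0,0.052,0.15,-0.085,0,0,0,0,0.069,0.2,-0.085,0,0,0,0,0.086,0.25,-0.085,0,0,0,0,0.103,0.298,-0.085,0,0,0,0,0.103,0.298,-0.085,0,0,0,0,0.103,0.298,-0.085,0],
)

```text
clock: 13.85
position: [0.6366, -0.4025, 0.3166]
ee_rot: [0.923, 0.385, -0.001, -0.001]
ft_force: [-0.3, -0.3, 1.0]
grip_width: 0.003
grasp_force: 0.0
```

Run:
```python
from h import *
o=manip.get_obs();print(o['clock'],o['position'],o['ft_force'])
p,T=shot('wrist');save(p,'w7.png')
for l in ('lever_tip','switch_box'): print(l,find(p,T,l))
p,T=shot('top')
for l in ('key_knob','talk_top','morse_key','handset'): print(l,find(p,T,l))
```

```text
13.85 [ 0.63657777 -0.40250903  0.31662652] [-0.26999324 -0.25540886  0.95337775]
lever_tip [([0.6923, -0.3845, -0.0039], 0.75), ([0.6084, -0.3825, 0.0921], 0.66)]
switch_box [([0.599, -0.3625, -0.0016], 0.76)]
key_knob [([0.4085, -0.3332, 0.0481], 0.78)]
talk_top [([0.349, -0.2661, 0.0647], 0.6), ([0.3435, -0.2701, 0.0046], 0.41)]
morse_key [([0.4507, -0.3214, 0.0034], 0.88)]
handset [([0.347, -0.2712, 0.003], 0.66)]
```

View pics/w7.png

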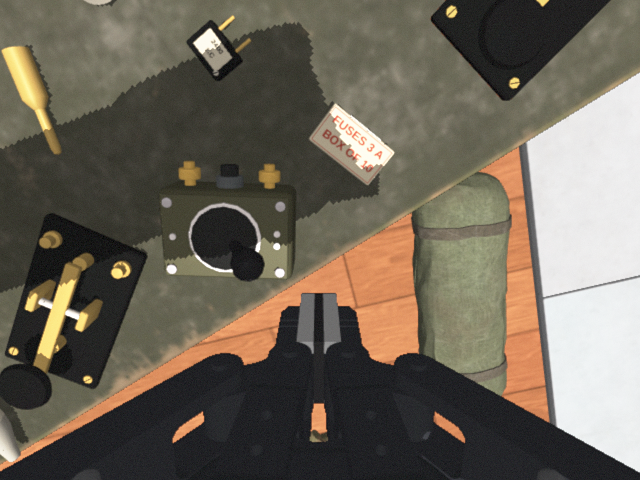

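The lever at (247,264) still stands at send, and the fingertips are beyond it. I'll descend and push it back in one call.

>>> move_arm(
  plan=[0,0,0,-0.003,0,0.03,0,0,0,0,-0.003,0,0.06,0,0,0,0,-0.003,0,0.0685,0,0,0,0,-0.003,0,0.0685,0,0,0,0,-0.003,-0.01,0.0685,0,0,0,0,-0.003,-0.018,0.0685,0,0,0,0,-0.003,-0.026,0.0685,0,0,0,0,-0.003,-0.034,0.0685,0,0,0,0,-0.003,-0.042,0.0685,0,0,0,0,-0.003,-0.049,0.0685,0,0,0,0,-0.003,-0.054,0.0685,0,0,0,0,-0.003,-0.054,0.0685,0],
)

```text
clock: 15.75
position: [0.5964, -0.3665, 0.2487]
ee_rot: [0.923, 0.385, -0.0, -0.0]
ft_force: [0.4, -0.1, 0.0]
grip_width: 0.001
grasp_force: 0.0
```

>>> move_arm(
  plan=[0,0,0,0,0.015,0,0,0,0,0,0,0.03,-0.02,0,0,0,0,0,0.05,-0.06,0,0,0,0,0,0.05,-0.1,0,0,0,0,0,0.05,-0.1,0],
)

```text
clock: 16.38
position: [0.6329, -0.4024, 0.3529]
ee_rot: [0.923, 0.385, 0.002, 0.003]
ft_force: [-0.4, 1.0, -0.2]
grip_width: -0.003
grasp_force: 0.0
```

Run:
```python
from h import *
o=manip.get_obs();print(o['clock'],o['position'],o['ft_force'])
p,T=shot('wrist');save(p,'w8.png')
for l in ('lever_tip','switch_box'): print(l,find(p,T,l))
p,T=shot('scene')
for l in ('lever_tip','key_knob','talk_top','morse_key','handset'): print(l,find(p,T,l))
```

```text
16.375 [ 0.63288427 -0.40241992  0.35293123] [-0.3695625   1.01353057 -0.22783679]
lever_tip [([0.5747, -0.3417, 0.0936], 0.77)]
switch_box [([0.5934, -0.3617, -0.0021], 0.93)]
lever_tip [([0.576, -0.3402, 0.1006], 0.43)]
key_knob [([0.4091, -0.3323, 0.0529], 0.58)]
talk_top [([0.3473, -0.2658, 0.0665], 0.71), ([0.6272, 0.235, 0.0057], 0.63)]
morse_key [([0.4524, -0.3177, -0.0005], 0.97)]
handset [([0.3531, -0.271, 0.0012], 0.7)]
```

View pics/w8.png

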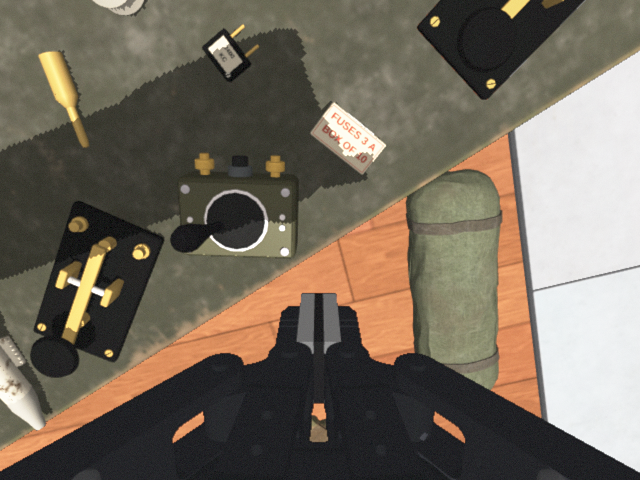

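The lever is back at receive, tip at (187,238). The key, handset and small things are where they were, and the gripper is clear.

```bash
python3 -c "
from workcell import manip
print(manip.hand_in())"
```

```text
the job is handed in; nothing more can be done
None
```

I did the keying check in the order asked and handed it in at about 16 s: lever to send, key tapped to its stop (5 N), talk button pressed home (8.6 N), lever back to receive; the last pictures show nothing out of its place.

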